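# Set the bench winch back to its red tooth

### The job

The small bench winch is wound too far. Tip its yellow pawl right over so that it rests clear of the toothed wheel, turn the crank back (clockwise as you face it) until the red tooth has nearly come round to where the pawl's nose drops in, and drop the pawl back onto the wheel. Then turn the crank on back until the red tooth stops firmly against the pawl, without wrenching it, let go, and leave the jar, the spool and the pincers where they are.

Things in the scene. Friction and masses are not known exactly. Their poses are not given: they have to be found in the camera images.
- winch_axle (a point): Centre of the upright steel toothed wheel (14 mm thick, 104 mm over its 12 saw teeth, one red) at the front of a fixed green bench winch, 125 mm above the bench. Axes: x to the winch's back along the axle, y to its left seen from the robot, z up; Positions (x, y, z) mm in the other entries are from here in these axes. Base: 165 wide, 12 high, front edge x = -32
- crank_grip (a point): Centre of the crank's black round grip, an 18 mm thick sleeve spinning freely on its pin, pointing to the robot from x = -24 to -80 mm; this point at x = -60. It circles the axle at 75 mm radius; at joint drum = 0 it is at y = +57, z = +48 mm (upper left). Turning back carries it clockwise seen from the robot: up on the left. Behind it the crank arm reaches x = -22
- drum (a joint): Angle (rad) of drum, wheel and crank, growing as it turns back (clockwise seen from the robot). A brake holds it where left; turning takes 3 to 4 N at the grip. Starts at -1.7 to -0.8. 0: red tooth's steep face bears on the seated pawl. A pawl dropped with the drum at -0.45 to -0.03 stops it at 0. With the pawl down it winds forward but not back past a tooth (pitch 0.524). Limits -2.3, 0.7
- pawl_handle (a point): Centre of the pawl's handle: a 12 mm steel pin on the yellow pawl, pointing to the robot from x = -5 to -54 mm; this point at x = -38. It circles the pivot at 44 mm radius; at joint pawl = 0 it is at y = -38, z = +38 mm, left of the pivot and 0.51 rad above level; lifting carries it up and over to the right, clockwise seen from the robot
- pawl_pivot (a point): Pivot of the pawl, fixed on the frame at x = 0, y = -77, z = +17 mm, right of the wheel seen from the robot; same axes as winch_axle. The pawl's nose points left and lies on top of the wheel, 58 mm from the pivot; pawl 10 mm thick along x
- pawl (a joint): Lift angle of the pawl (rad, clockwise seen from the robot). 0: seated in a gap between teeth; 0 to 0.17: riding on the back of a tooth; over 0.25: clear of all teeth. About 120 g, swings freely: let go below about 1.0 it falls back on the wheel, above 1.25 it falls on to its rest at 1.65, clear of the wheel, and stays
- jar: Bystander: brown jar with black cap, 66 mm across, 88 mm high, standing on the bench; origin at the centre of its underside
- spool: Bystander: spool of thread with black ends, 43 mm across, 54 mm high, standing; origin at the centre of its underside
- pincers: Bystander: pincers with red handles lying flat, 58 x 192 x 12 mm; origin at the centre of the underside
Mind the look-alikes: they are no part of the job. Of the things like the part that bears winch_axle, leave any that is turquoise; of the rest the larger one is meant.

How it is judged:
On the way, in this order (a step that is already met when the one before it is completed fails the run):
1. the pawl is tipped over and rests clear of the wheel (value of joint pawl above 1.3 rad), for 0.2 s.
2. with the pawl still clear, the drum is turned back until the red tooth is less than one tooth short of the pawl (value of joint pawl above 1.3 rad and value of joint drum between -0.46 and 0.1 rad), for 0.1 s.
3. the pawl is dropped back onto the wheel in front of the red tooth (value of joint pawl below 0.2 rad and value of joint drum between -0.5 and 0.035 rad), for 0.1 s.
4. the crank is turned back until the red tooth presses on the pawl (over 3 N) (contact force between drum and pawl above 3 N and value of joint drum between -0.035 and 0.035 rad), for 0.1 s.
At the end, for the whole second after the job is handed in: The pawl is seated (below 0.05 rad) and the drum stands still with the red tooth against it (within 0.035 rad); jar, spool and pincers are within 30 mm of where they stood (value of joint drum between -0.035 and 0.035 rad and value of joint pawl below 0.05 rad and velocity of joint drum between -0.05 and 0.05 rad/s); the robot touches nothing.
It fails at once if the red tooth is wrenched against the pawl (over 80 N between them) (contact force between drum and pawl above 80 N).
It fails at once if a bystander is moved more than 30 mm (distance of any of jar, spool, pincers from where it was at the start of the episode above 0.03 m).
It also fails if it takes over 54 s, if anything falls off the work surface, if the arm or the gripper's body presses on something with over 40 N, if the wrist force passes 120 N, or if a joint passes its speed limit or range.

### The arm

A 6-joint arm with a two-finger parallel gripper is mounted at the origin on a cart in front of the work surface, level with it; the furniture and walls round the work are solid. World frame = base frame: x ahead of the robot, y to its left, z up, the work surface at z = 0. Lengths are in m, angles in rad, forces in N, time in s.
With the tool pointing down it reaches from about 0.325 to 0.9 m from the base axis. Payload 6.1 kg.
Tool frame: the origin (TCP) lies at the very end of the fingers, on their centre line; the grasp point (between the pads) lies 19 mm behind it (r.grip_point_offset is the distance from the TCP to the grasp point, in m); z points along the fingers, y is the line along which they close (so a half turn about z gives the same grasp; the last joint's range is limited). The gripper opens to 85 mm and grips with 20 to 120 N. Pads are 22 mm wide; open, the fingers measure 114 mm over their backs; the gripper's body (76 mm by 85 mm) begins 54 mm behind the grasp point. The pads swing forward as they close: fully open they stand 13 mm farther back than shut.
Start: joints at [1.025, 0.22, 1.526, -0, 1.395, -0.126], TCP at [0.255, 0.571, 0.231] pointing down, gripper open.
Joint ranges: [-2.98, 2.98], [-0.91, 2.08], [0.09, 2.57], [-1.24, 4.39], [0.2, 2.65], [-2.68, 2.68]. Speed limits (rad/s): [2.57, 2.57, 3.01, 3.14, 3.14, 3.14].

### API

Orientations are given as a unit quaternion [w, x, y, z].
In Python, from plant import r gives the robot as it stands.
- The arm moves only by the shell command python3 -m pendant 'ROWS' [FORCE]. ROWS is JSON, a list of rows, each a list of 7 numbers: the shift along the tool's x, y, z in mm, then the turn, a rotation vector about the tool's x, y, z in rad, then the finger opening in mm, from 0 to 85.4. A call has 1 to 8 rows; each row is the pose to reach, as a shift and turn from the pose commanded when the call began, along the tool's axes at that moment; what a row does not reach only later rows make up. A row lasts 1/8 s, in which the tool goes at most 62.5 mm and 10.7 degrees, less where a joint would pass 70% of its speed; a pose out of reach is approached as far as the arm can. A call with a gripper value outside its range is refused whole. The fingers move at their own pace and stop on an object; FORCE is the grip in N (left out, the last holds). Time passes only in rows, so rows that repeat a pose let the fingers close. It gives the time, the measured TCP pose, the force, the opening and the grip force at its end, in the units of the state.
- r.get_state(): the state, without advancing time (a new reading comes with each control period).
- r.read_camera(name): name is "side" or "top"; returns the picture (400x640x3 uint8, blue, green, red); there is no depth.
- r.camera_model(name): a dict with "vfov" (degrees; the focal length in pixels is half the picture's height over the tangent of half this angle, whatever the lens; pixels are square), "cx", "cy" (the principal point, pixels), "eye" and "rotation" of the camera in the world. Camera axes: x right, y down, z forward; pixel columns grow to the right and rows downward; lengths in m; the calibration is good to about 2 mm. A picture is of the moment at which its call begins. camera_model takes no time and is no camera call.
- r.job_done(): hands the job in; it is judged then, once.
The state is a dict: "clock": time; "joints": joint angles; "qvel": joint speeds; "tau": joint torques, N m; "tcp_pos": TCP position; "ee_rot": TCP orientation; "wrist_force": force on the tool from outside, world axes, zero at the start; "wrist_torque": the same for the moment, N m; "width": finger opening in m; "gripper_force": force on a finger pad.
Only numpy, scipy, OpenCV 4.12 (cv2) and the standard library are available. Lean on these libraries where they do the work, as an engineer would, in place of code of your own. Each camera call takes 0.05 s, during which the arm holds its last target. There are 200 camera calls.

## Working session

There is one attempt and no reset: what is moved stays moved. The work goes in short steps, Python scripts to look and compute and a shell command to move; the robot and the scene stay as the last step left them, time stands still between calls to the robot, and variables do not carry over. Pictures are saved under pics/ and viewed, at most 12 in all, crops included, and the job is handed in when it is done.

```bash
ls; mkdir -p pics; python3 - <<'E'
from plant import r
import cv2,numpy as np
for n in("side","top"):
    cv2.imwrite(f"pics/{n}0.png",r.read_camera(n)); m=r.camera_model(n); print(n,m)
s=r.get_state();print(s["clock"],s["tcp_pos"],s["ee_rot"],s["width"])
E
```

```text
pics
side {'vfov': 47.98031377318219, 'cx': 321.891594654201, 'cy': 193.08413791359644, 'eye': array([0.18813418, 1.40838428, 0.72111074]), 'rotation': array([ 0.07078967, -0.09259544,  0.82510687, -0.55282327])}
top {'vfov': 47.289151376116806, 'cx': 316.75565947777983, 'cy': 207.88266532043724, 'eye': array([0.28791808, 0.04144042, 1.42923237]), 'rotation': array([ 0.06281408, -0.69639352,  0.7121688 , -0.06249836])}
0.1 [0.25443915 0.57025863 0.23027817] [-3.04451696e-04  2.08350211e-01  9.78053879e-01 -8.40581140e-04] 0.0852576504560022
```

View pics/side0.png

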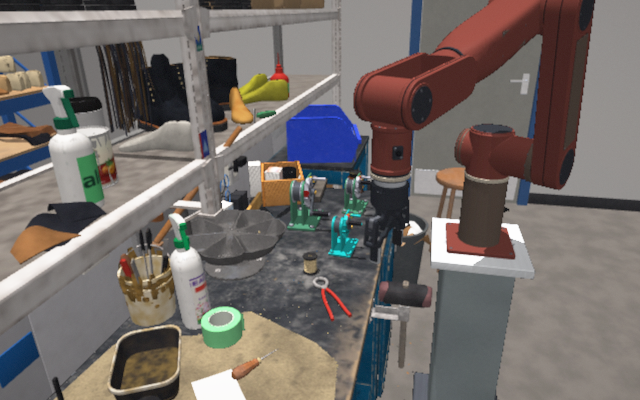

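View pics/top0.png

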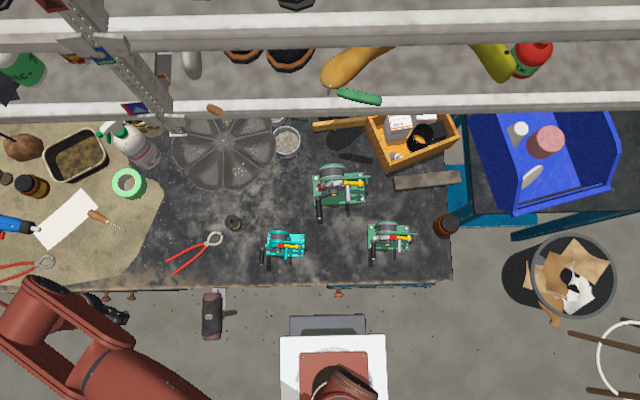

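The winch candidates in the top picture are turquoise at (283,246), which is excluded; small green at (390,238); and larger green at (340,188), which is my choice. The bystanders are the jar at (445,226), the spool at (233,222) and the pincers at (195,252).

```bash
cat > h.py <<'E'
from plant import r
import cv2,numpy as np
from scipy.spatial.transform import Rotation as R
def cam(n):
    m=r.camera_model(n);q=m["rotation"];M=R.from_quat([q[1],q[2],q[3],q[0]]).as_matrix()
    return 200/np.tan(np.radians(m["vfov"]/2)),m["cx"],m["cy"],np.array(m["eye"]),M
def ray(n,p):
    f,cx,cy,e,M=cam(n);return e,M@np.array([(p[0]-cx)/f,(p[1]-cy)/f,1])
def proj(n,P):
    f,cx,cy,e,M=cam(n);c=(np.atleast_2d(P)-e)@M;return np.c_[f*c[:,0]/c[:,2]+cx,f*c[:,1]/c[:,2]+cy]
def atz(n,p,z):
    e,d=ray(n,p);return e+d*(z-e[2])/d[2]
def tri(ps,pt):
    e1,d1=ray("side",ps);e2,d2=ray("top",pt)
    A=np.c_[d1,-d2];t=np.linalg.lstsq(A,e2-e1,rcond=None)[0]
    a=e1+t[0]*d1;b=e2+t[1]*d2;return (a+b)/2,np.linalg.norm(a-b)
E
python3 - <<'E'
from h import *
s=r.get_state();print(proj("side",s["tcp_pos"]),proj("top",s["tcp_pos"]))
print(atz("top",(340,188),.12),atz("top",(390,238),.1),atz("top",(445,226),.08),atz("top",(233,222),.05))
t=cv2.imread("pics/top0.png")[140:270,230:460];S=cv2.imread("pics/side0.png")[160:270,270:410]
t=cv2.resize(t[10:90,60:160],None,fx=8,fy=6.4 and 8,interpolation=2)[:600]
cv2.imwrite("pics/tc.png",t[:600]);
S=cv2.resize(S[0:80,0:110],None,fx=7,fy=7,interpolation=2);cv2.imwrite("pics/sc.png",S)
E
```

```text
[[386.07369411 257.99576248]] [[112.35485985 307.67636405]]
[ 0.58041933 -0.03010021  0.12      ] [ 0.4321137  -0.17250536  0.1       ] [ 0.4664517  -0.34119093  0.08      ] [0.49727763 0.29581231 0.05      ]
```

View pics/tc.png

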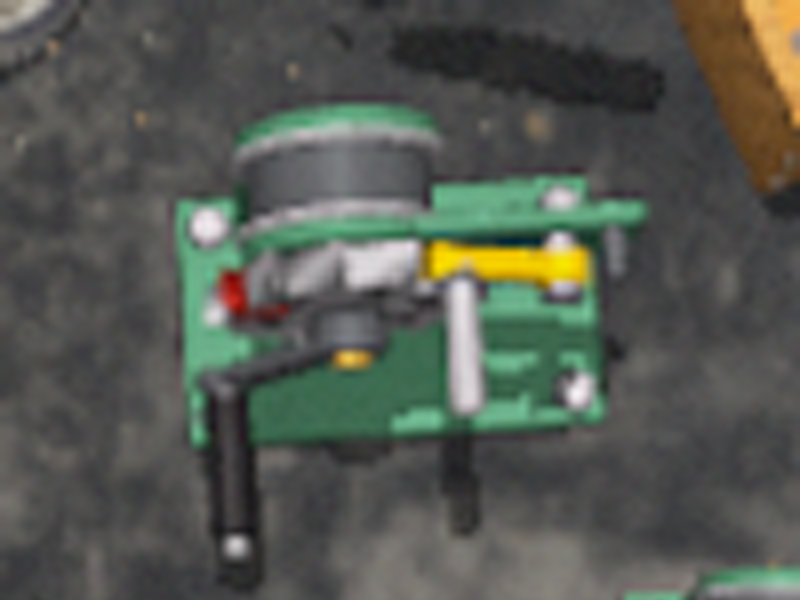

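View pics/sc.png

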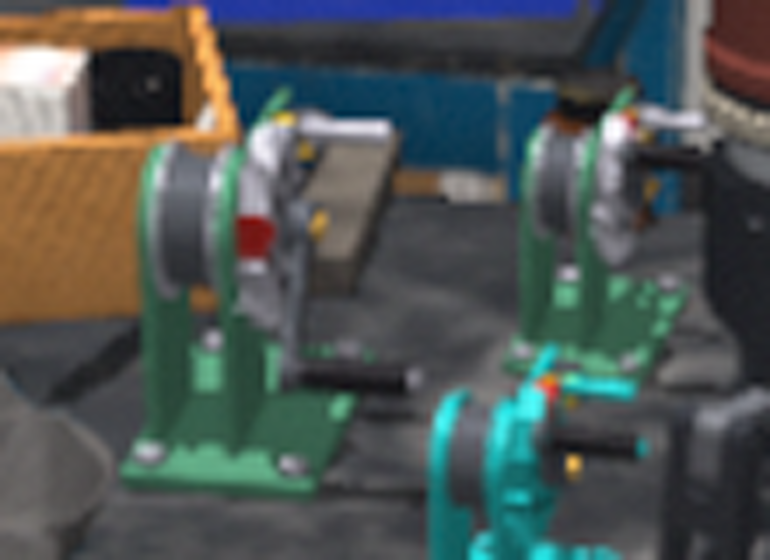

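The crops confirm the larger green winch: yellow pawl, red tooth on the left, and the crank grip at the lower left. Next I fit its pose from these features.

```bash
cat > fit.py <<'E'
from h import *
from scipy.optimize import least_squares
T=lambda u,v:(290+u/8-.44,150+v/8-.44)
S=lambda u,v:(270+u/7-.43,160+v/7-.43)
def grip(d,x):
    a=np.arctan2(48,57)-d; return [x,75*np.cos(a),75*np.sin(a)]
def W(p,L): # local mm -> world
    c,s=np.cos(p[2]),np.sin(p[2]);L=np.atleast_2d(L)/1000.
    return np.c_[p[0]+c*L[:,0]-s*L[:,1],p[1]+s*L[:,0]+c*L[:,1],.125+L[:,2]]
def handle(pw,x):
    a=.51-pw; a=np.pi-a if 0 else np.pi-.51-pw
    return [x,-77+44*np.cos(a),17+44*np.sin(a)]
if __name__=="__main__":
    def res(p):
        o=[]
        def add(cam,px,L):o.extend(proj(cam,W(p,L))[0]-px)
        add("top",T(467,408),handle(p[4],-54));add("top",T(462,285),handle(p[4],-5))
        add("side",S(390,130),handle(p[4],-54))
        add("top",T(236,550),grip(p[3],-80));add("side",S(415,378),grip(p[3],-80))
        return o
    f=least_squares(res,[.58,-.03,0,-1.2,.05]);print(f.x,np.round(f.fun,1))
    p=f.x
    print(tri(S(390,130),T(467,408)),tri(S(415,378),T(236,550)))
    print(proj("top",W(p,[[-32,82.5,-113],[-32,-82.5,-113]])),T(195,440),T(603,415))
    np.save("p.npy",p)
E
python3 fit.py
```

```text
[ 0.58108659  0.06758141  0.03055719 -3.51161243  0.02617436] [ 0.   1.1 -0.5 -0.5 -0.1  0.3  1.3 -0.3 -0.4  1.6]
(array([ 0.53181984, -0.04905803,  0.16579741]), np.float64(0.003263738576397783)) (array([0.49992247, 0.03305878, 0.06722453]), np.float64(0.00027769421816983147))
[[281.902232   207.25101926]
 [334.14158529 204.51626769]] (313.935, 204.56) (364.935, 201.435)
```

```bash
sed -i 's/np.arctan2(48,57)-d/np.arctan2(48,57)+d/; s/a=.51-pw;.*$/a=.51+pw/' fit.py; python3 fit.py; python3 - <<'E'
from fit import *
p=np.load("p.npy");print(W(p,[0,0,0]),W(p,handle(p[4],-38)),W(p,grip(p[3],-60)),W(p,[0,-77,17]))
E
```

```text
[ 0.58282894 -0.00836722  0.05812204 -1.60449431  0.02453412] [ 0.6  0.9 -0.4 -0.6 -0.2  0.1 -0.1 -0.  -0.1  0.3]
(array([ 0.53181984, -0.04905803,  0.16579741]), np.float64(0.003263738576397783)) (array([0.49992247, 0.03305878, 0.06722453]), np.float64(0.00027769421816983147))
[[306.2966518  206.86098964]
 [358.39658369 202.71414628]] (313.935, 204.56) (364.935, 201.435)
[[ 0.58282894 -0.00836722  0.125     ]] [[ 0.54716659 -0.04964626  0.16441537]] [[0.52023782 0.03441908 0.06603658]] [[ 0.58730181 -0.08523719  0.142     ]]
```

```bash
cat > go.py <<'E'
from fit import *
import sys
def Rt():
    q=r.get_state()["ee_rot"];return R.from_quat([q[1],q[2],q[3],q[0]])
def delta(Pw,yaw=None):
    s=r.get_state();A=Rt();d=A.inv().apply(np.array(Pw)-s["tcp_pos"])*1000
    p=np.load("p.npy");c,sn=np.cos(p[2]),np.sin(p[2])
    G=R.from_matrix(np.c_[[-c,-sn,0],[-sn,c,0],[0,0,-1]])
    return np.round(d,1),np.round((A.inv()*G).as_rotvec(),3)
E
python3 - <<'E'
from go import *
p=np.load("p.npy");P=W(p,handle(p[4],-40))[0];P[2]=.27;print(P,delta(P))
E
```

```text
[ 0.54516997 -0.04976243  0.27      ] (array([-518.2, -447.8,  -39.1]), array([-0.002, -0.001, -0.478]))
```

```bash
python3 -m pendant '[[-20,-15,-39,0,0,0,50],[-518,-448,-39,0,0,-0.478,50],[-518,-448,-39,0,0,-0.478,50],[-518,-448,-39,0,0,-0.478,50],[-518,-448,-39,0,0,-0.478,50],[-518,-448,-39,0,0,-0.478,50],[-518,-448,-39,0,0,-0.478,50],[-518,-448,-39,0,0,-0.478,50]]'; python3 - <<'E'
from go import *
p=np.load("p.npy");P=W(p,handle(p[4],-40))[0];P[2]=.27;print(P,delta(P))
E
```

```text
clock: 1.1
tcp_pos: [0.4498, 0.1546, 0.2702]
ee_rot: [0.0, -0.029, 1.0, 0.0]
wrist_force: [0.7, 0.5, -0.2]
width: 0.0498
gripper_force: 0.0
[ 0.54516997 -0.04976243  0.27      ] (array([-8.330e+01, -2.096e+02,  1.000e-01]), array([0., 0., 0.]))
```

```bash
python3 -m pendant '[[-83,-210,0,0,0,0,50],[-83,-210,0,0,0,0,50],[-83,-210,0,0,0,0,50],[-83,-210,0,0,0,0,50],[-83,-210,0,0,0,0,50],[-83,-210,0,0,0,0,50]]'; python3 - <<'E'
from go import *
p=np.load("p.npy");P=W(p,handle(p[4],-40))[0];P[2]-=.017;print(P,delta(P))
a=cv2.resize(r.read_camera("side")[130:230,270:400],None,fx=6,fy=6,interpolation=2)
b=cv2.resize(r.read_camera("top")[140:240,290:390],None,fx=4,fy=4,interpolation=2)
cv2.imwrite("pics/a1.png",a)
E
```

```text
clock: 1.85
tcp_pos: [0.5441, -0.0478, 0.2698]
ee_rot: [-0.001, -0.029, 1.0, 0.0]
wrist_force: [0.1, -0.7, -0.0]
width: 0.0503
gripper_force: 0.0
[ 0.54516997 -0.04976243  0.14741537] (array([ -1.2,  -2.1, 122.4]), array([ 0.001, -0.001, -0.   ]))
```

View pics/a1.png

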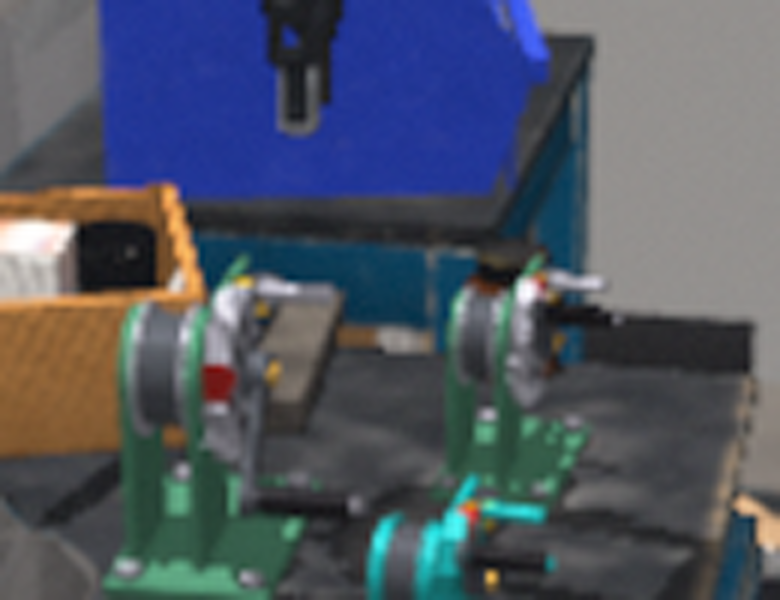

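The fingers (crop 298,130) hang above the pawl handle (crop 265–340,290). I'll descend and grip.

```bash
python3 -m pendant '[[-1,-2,60,0,0,0,50],[-1,-2,105,0,0,0,50],[-1,-2,122,0,0,0,50],[-1,-2,122,0,0,0,50],[-1,-2,122,0,0,0,4],[-1,-2,122,0,0,0,4],[-1,-2,122,0,0,0,4],[-1,-2,122,0,0,0,4]]' 25
```

```text
clock: 2.95
tcp_pos: [0.5471, -0.0509, 0.1505]
ee_rot: [0.002, -0.029, 1.0, -0.001]
wrist_force: [-1.4, -0.9, 6.6]
width: 0.0106
gripper_force: 24.8
```

```bash
python3 -m pendant '[[0,-3.5,-5.5,0,0,0,4],[0,-8,-10,0,0,0,4],[0,-12.5,-14.5,0,0,0,4],[0,-18.5,-17.5,0,0,0,4],[0,-18.5,-17.5,0,0,0,4]]'; python3 - <<'E'
from go import *
b=cv2.resize(r.read_camera("top")[150:225,290:390],None,fx=6,fy=6,interpolation=2)
a=cv2.resize(r.read_camera("side")[160:235,280:350],None,fx=5,fy=6,interpolation=2)
cv2.imwrite("pics/a2.png",np.hstack([b[:450,:],a[:450,:200]]))
E
```

```text
clock: 3.58
tcp_pos: [0.5475, -0.0666, 0.1681]
ee_rot: [0.001, -0.029, 1.0, 0.002]
wrist_force: [-0.6, 10.0, 9.6]
width: 0.0105
gripper_force: 25.3
```

View pics/a2.png

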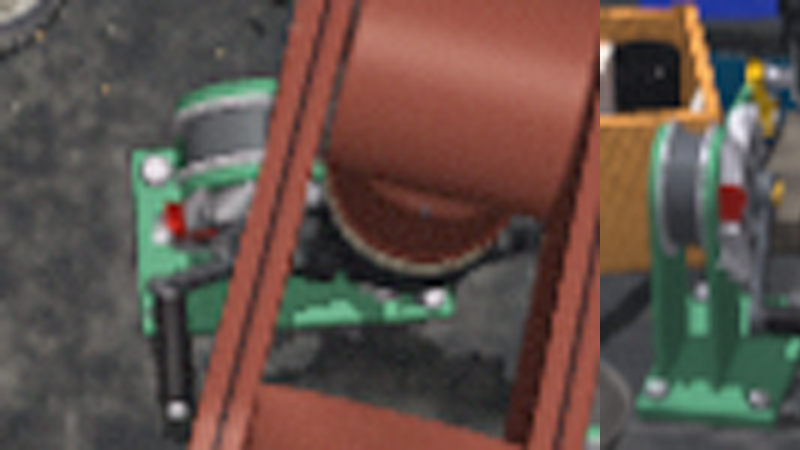

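The pawl (yellow, side inset 755,80) is lifting with the grip, and the drum hasn't moved. I'll carry on along the arc, about 2 mm further out.

```bash
python3 -m pendant '[[0,-6,-4.5,0,0,0,4],[0,-12,-6.5,0,0,0,4],[0,-19,-7,0,0,0,4],[0,-26,-6.5,0,0,0,4],[0,-34.5,-4.5,0,0,0,4],[0,-41,-1.5,0,0,0,4],[0,-41,-1.5,0,0,0,4]]'
```

```text
clock: 4.55
tcp_pos: [0.5488, -0.1105, 0.1664]
ee_rot: [-0.0, -0.029, 1.0, -0.0]
wrist_force: [2.6, 1.4, -2.3]
width: 0.0109
gripper_force: 25.8
```

```bash
python3 -m pendant '[[0,0,0,0,0,0,40],[0,0,0,0,0,0,40],[0,0,0,0,0,0,50],[0,0,-50,0,0,0,50],[0,40,-85,0,0,0,50],[0,100,-85,0,0,0,50],[0,140,-85,0,0,0,50],[0,140,-85,0,0,0,50]]'; python3 - <<'E'
from go import *
p=np.load("p.npy");P=W(p,grip(p[3],-66))[0];P[2]-=.019;print(P,delta(P))
b=cv2.resize(r.read_camera("side")[150:230,280:360],None,fx=6,fy=6,interpolation=2)
cv2.imwrite("pics/a3.png",b)
E
```

```text
clock: 5.55
tcp_pos: [0.5407, 0.0326, 0.2527]
ee_rot: [0.0, -0.031, 1.0, 0.0]
wrist_force: [0.6, -0.6, -0.3]
width: 0.0502
gripper_force: 0.0
[0.51424795 0.03407054 0.04703658] (array([ 26.4,   3. , 205.7]), array([0.   , 0.001, 0.004]))
```

View pics/a3.png

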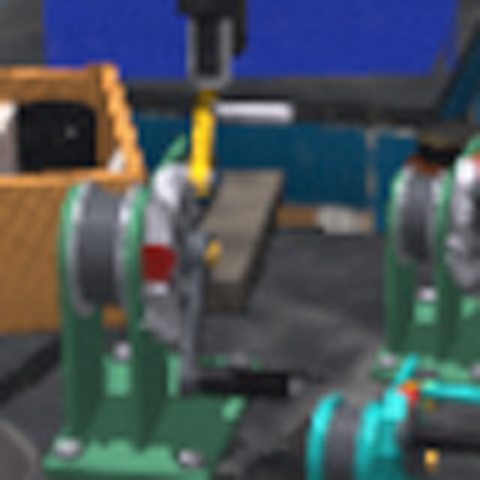

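The pawl now stands up and over, with its handle tip at crop (292,112). I'll check its angle and the nut position.

```bash
python3 - <<'E'
from go import *
p=np.load("p.npy")
for a in (1.2,1.4,1.65,1.8): print(a,proj("side",W(p,[handle(a,-54),handle(a,-5)])).round(1).tolist())
print("px",280+292/6-.4,150+112/6-.4, 280+210/6,150+105/6)
N,_=tri(S(318,220),T(352,355));c,s=np.cos(p[2]),np.sin(p[2]);d=N-W(p,[0,0,0])[0]
print("nut local",c*d[0]+s*d[1],-s*d[0]+c*d[1],d[2])
E
```

```text
1.2 [[327.1, 168.6], [313.8, 168.0]]
1.4 [[327.5, 168.4], [314.3, 167.8]]
1.65 [[327.9, 168.8], [314.8, 168.2]]
1.8 [[328.1, 169.4], [315.1, 168.8]]
px 328.2666666666667 168.26666666666665 315.0 167.5
nut local -0.022945922441667703 -0.0007999887441262675 0.004508418712272089
```

Released at about 1.54, and the view agrees with the rest at 1.65. Now to the crank grip.

```bash
python3 -m pendant '[[26,3,0,0,0,0,50],[26,3,60,0,0,0,50],[26,3,120,0,0,0,50],[26,3,170,0,0,0,50],[26,3,205,0,0,0,50],[26,3,205,0,0,0,50],[26,3,205,0,0,0,10],[26,3,205,0,0,0,10]]' 30
python3 -m pendant '[[0,0,0,0,0,0,10],[0,0,0,0,0,0,10]]'
```

```text
clock: 6.6
tcp_pos: [0.5167, 0.0313, 0.0495]
ee_rot: [0.002, -0.029, 1.0, -0.0]
wrist_force: [1.5, -0.7, -0.3]
width: 0.0167
gripper_force: 29.2
clock: 6.85
tcp_pos: [0.5168, 0.0313, 0.0493]
ee_rot: [0.002, -0.029, 1.0, -0.0]
wrist_force: [0.9, -1.0, 6.8]
width: 0.0171
gripper_force: 29.9
```

```bash
python3 -m pendant '[[0,6,-5,0,0,0,10],[0,12,-11.5,0,0,0,10],[0,16.5,-17.5,0,0,0,10],[0,20.5,-23.5,0,0,0,10],[0,23.5,-30.5,0,0,0,10],[0,26.5,-37.5,0,0,0,10],[0,26.5,-37.5,0,0,0,10]]'
```

```text
clock: 7.72
tcp_pos: [0.5157, 0.0577, 0.0866]
ee_rot: [0.003, -0.029, 1.0, -0.001]
wrist_force: [4.3, -2.8, 4.0]
width: 0.0169
gripper_force: 29.9
```

```bash
python3 -m pendant '[[0,2,-7.5,0,0,0,10],[0,3,-15,0,0,0,10],[0,3.5,-22,0,0,0,10],[0,3,-29.5,0,0,0,10],[0,2,-37,0,0,0,10],[0,0,-44.5,0,0,0,10],[0,-4,-55,0,0,0,10],[0,-4,-55,0,0,0,10]]'; python3 - <<'E'
from go import *
p=np.load("p.npy");s=r.get_state();d=s["tcp_pos"]-W(p,[0,0,0])[0];c,sn=np.cos(p[2]),np.sin(p[2])
y=-sn*d[0]+c*d[1];z=d[2]+.019;print(y,z,np.hypot(y,z),np.arctan2(z,y)-np.arctan2(48,57))
E
```

```text
clock: 8.72
tcp_pos: [0.5158, 0.0538, 0.1417]
ee_rot: [0.003, -0.029, 1.0, -0.0]
wrist_force: [5.5, 0.2, 2.3]
width: 0.0168
gripper_force: 30.0
0.065953741209469 0.03568389772676049 0.07498824265509568 -0.20395140398750888
```

```bash
python3 -m pendant '[[0,0,0,0,0,0,45],[0,0,0,0,0,0,45],[0,0,0,0,0,0,50],[0,0,-60,0,0,0,50],[0,-20,-110,0,0,0,50],[-12,-80,-110,0,0,0,50],[-24,-140,-110,0,0,0,50],[-24,-167,-110,0,0,0,50]]'; python3 - <<'E'
from go import *
p=np.load("p.npy");P=W(p,handle(1.65,-40))[0];P[2]-=.015;print(P,delta(P))
b=cv2.resize(r.read_camera("side")[150:230,280:360],None,fx=7,fy=7,interpolation=2)
cv2.imwrite("pics/a4.png",b)
E
```

```text
clock: 9.72
tcp_pos: [0.5474, -0.1141, 0.2496]
ee_rot: [-0.0, -0.028, 1.0, -0.0]
wrist_force: [0.5, 0.7, -0.1]
width: 0.0501
gripper_force: 0.0
[ 0.54878969 -0.11197024  0.16358087] (array([-1.5,  2.1, 86. ]), array([-0.001, -0.   , -0.002]))
```

View pics/a4.png

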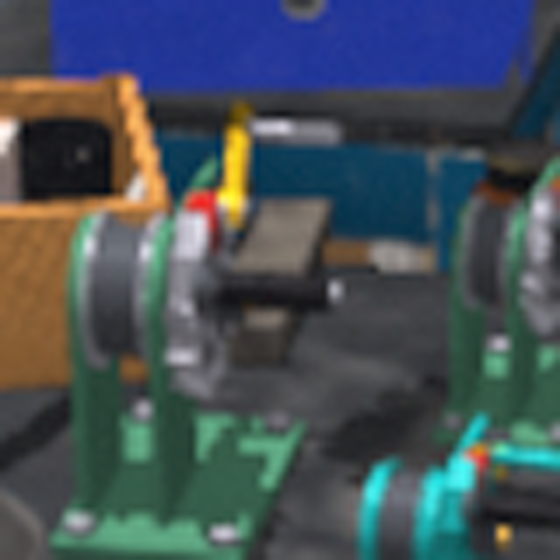

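The red tooth is on top at crop (200,205), the pawl stands clear at (238,160), and the crank is at the upper left. Next I'll grip the pawl handle and bring it back.

```bash
python3 - <<'E'
from go import *
p=np.load("p.npy")
for d in(-.4,-.3,-.2,-.1,0):print(d,proj("side",W(p,grip(d,-80))))
print(280+337/7-.43,150+288/7-.43)
E
python3 -m pendant '[[-1,1,45,0,0,0,50],[-1,1,75,0,0,0,50],[-1,1,86,0,0,0,50],[-1,1,86,0,0,0,50],[-1,1,86,0,0,0,4],[-1,1,86,0,0,0,4],[-1,1,86,0,0,0,4],[-1,1,86,0,0,0,4]]' 25
```

```text
-0.4 [[327.28011262 194.98157087]]
-0.3 [[327.38500209 192.73875986]]
-0.2 [[327.52447691 190.49951327]]
-0.1 [[327.69691095 188.28948075]]
0 [[327.90025789 186.13385916]]
327.71285714285716 190.71285714285713
clock: 10.78
tcp_pos: [0.5491, -0.1108, 0.1653]
ee_rot: [0.001, -0.029, 1.0, -0.001]
wrist_force: [-1.2, -2.0, 5.2]
width: 0.0111
gripper_force: 24.6
```

```bash
python3 -m pendant '[[0,5,-4,0,0,0,4],[0,10.5,-6.5,0,0,0,4],[0,19,-8.5,0,0,0,4],[0,25.5,-8.5,0,0,0,4],[0,32,-8,0,0,0,4],[0,38.5,-6,0,0,0,4],[0,44.5,-3.5,0,0,0,4],[0,44.5,-3.5,0,0,0,4]]'
```

```text
clock: 11.78
tcp_pos: [0.5464, -0.0647, 0.1674]
ee_rot: [0.001, -0.029, 1.0, 0.0]
wrist_force: [6.2, 0.1, 3.4]
width: 0.0109
gripper_force: 24.5
```

```bash
python3 -m pendant '[[0,4,2.5,0,0,0,4],[0,8,5,0,0,0,4],[0,13.5,10.5,0,0,0,4],[0,15,12.5,0,0,0,4],[0,15,12.5,0,0,0,30],[0,15,12.5,0,0,0,40],[0,15,12.5,0,0,0,50],[0,15,12.5,0,0,0,50]]'
python3 -m pendant '[[0,0,-50,0,0,0,50],[0,20,-80,0,0,0,50],[12,60,-80,0,0,0,50],[26,100,-80,0,0,0,50],[26,100,-80,0,0,0,50]]'; python3 - <<'E'
from go import *
p=np.load("p.npy");P=W(p,grip(-.2,-66))[0];P[2]-=.019;print(P,delta(P))
b=cv2.resize(r.read_camera("side")[150:230,280:360],None,fx=7,fy=7,interpolation=2)
cv2.imwrite("pics/a5.png",b)
for a in (0,.1,.2): print(a,proj("side",W(p,[handle(a,-54),handle(a,-5)])).round(1).tolist())
E
```

```text
clock: 12.78
tcp_pos: [0.5442, -0.0504, 0.1542]
ee_rot: [-0.001, -0.029, 1.0, 0.0]
wrist_force: [-0.6, -0.6, 0.8]
width: 0.0501
gripper_force: 0.0
clock: 13.4
tcp_pos: [0.5119, 0.0498, 0.2348]
ee_rot: [-0.0, -0.031, 1.0, 0.0]
wrist_force: [0.2, -0.5, -0.2]
width: 0.05
gripper_force: 0.0
[0.5131168  0.05351028 0.14194986] (array([-1.5,  3.6, 92.8]), array([ 0.001, -0.   ,  0.004]))
0 [[325.1, 178.6], [311.6, 177.9]]
0.1 [[325.2, 177.4], [311.7, 176.7]]
0.2 [[325.3, 176.2], [311.8, 175.6]]
```

View pics/a5.png

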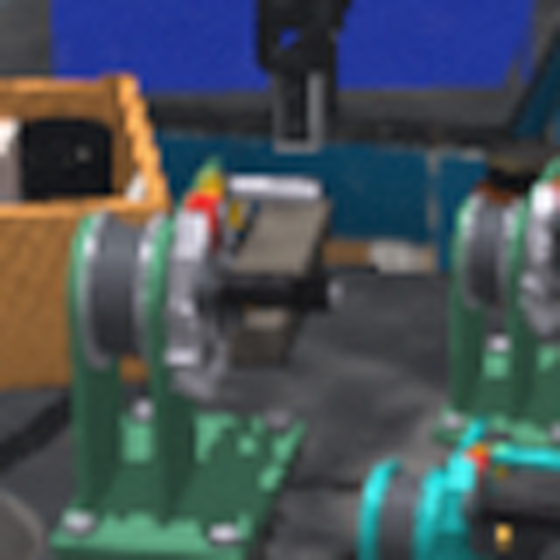

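The pawl is down on the wheel (handle tip at crop 320,187, about 0.15 rad, riding the back of a tooth), and the drum is unchanged. I'll grip the crank again.

```bash
python3 -m pendant '[[-1,4,50,0,0,0,50],[-1,4,80,0,0,0,50],[-1,4,93,0,0,0,50],[-1,4,93,0,0,0,50],[-1,4,93,0,0,0,10],[-1,4,93,0,0,0,10],[-1,4,93,0,0,0,10],[-1,4,93,0,0,0,10]]' 30
python3 -m pendant '[[0,-1.5,-2.5,0,0,0,10],[0,-3,-5,0,0,0,10],[0,-4.5,-7.5,0,0,0,10],[0,-6,-9,0,0,0,10],[0,-6,-9,0,0,0,10]]'
```

```text
clock: 14.45
tcp_pos: [0.5147, 0.0528, 0.1436]
ee_rot: [0.001, -0.029, 1.0, 0.001]
wrist_force: [-0.6, 5.4, 2.0]
width: 0.0168
gripper_force: 29.3
clock: 15.08
tcp_pos: [0.515, 0.0474, 0.1525]
ee_rot: [0.001, -0.029, 1.0, 0.002]
wrist_force: [-0.8, 7.2, 2.0]
width: 0.0168
gripper_force: 29.6
```

```bash
python3 -m pendant '[[0,-1,-1,0,0,0,10],[0,-1.5,-2,0,0,0,10],[0,-1.5,-2,0,0,0,10]]'
python3 -m pendant '[[0,-0.6,-0.8,0,0,0,10],[0,-0.6,-0.8,0,0,0,10]]'
```

```text
clock: 15.45
tcp_pos: [0.515, 0.046, 0.1544]
ee_rot: [0.001, -0.029, 1.0, 0.002]
wrist_force: [0.1, 7.4, 1.4]
width: 0.0168
gripper_force: 29.6
clock: 15.7
tcp_pos: [0.515, 0.0454, 0.1552]
ee_rot: [0.001, -0.029, 1.0, 0.002]
wrist_force: [1.0, 7.8, 0.9]
width: 0.0171
gripper_force: 29.6
```

```bash
python3 -m pendant '[[0,-0.6,-0.8,0,0,0,10],[0,-0.6,-0.8,0,0,0,10]]'
python3 -m pendant '[[0,-0.6,-0.8,0,0,0,10],[0,-0.6,-0.8,0,0,0,10]]'
```

```text
clock: 15.95
tcp_pos: [0.515, 0.0448, 0.156]
ee_rot: [0.001, -0.029, 1.0, 0.002]
wrist_force: [-0.1, 7.6, 1.4]
width: 0.0166
gripper_force: 29.6
clock: 16.2
tcp_pos: [0.5151, 0.0442, 0.1568]
ee_rot: [0.001, -0.029, 1.0, 0.002]
wrist_force: [0.1, 8.9, 1.4]
width: 0.0168
gripper_force: 29.6
```

```bash
python3 -m pendant '[[0,-0.6,-0.8,0,0,0,10],[0,-0.6,-0.8,0,0,0,10]]'
python3 -m pendant '[[0,-0.6,-0.8,0,0,0,10],[0,-0.6,-0.8,0,0,0,10]]'
```

```text
clock: 16.45
tcp_pos: [0.5151, 0.0436, 0.1575]
ee_rot: [0.001, -0.029, 1.0, 0.002]
wrist_force: [-0.0, 8.4, 1.3]
width: 0.0167
gripper_force: 29.6
clock: 16.7
tcp_pos: [0.5151, 0.0431, 0.1582]
ee_rot: [0.001, -0.029, 1.0, 0.002]
wrist_force: [-0.3, 8.1, 0.3]
width: 0.0169
gripper_force: 29.5
```

```bash
python3 -m pendant '[[0,-0.6,-0.8,0,0,0,10],[0,-0.6,-0.8,0,0,0,10]]'; python3 - <<'E'
from go import *
p=np.load("p.npy");s=r.get_state();d=s["tcp_pos"]-W(p,[0,0,0])[0];c,sn=np.cos(p[2]),np.sin(p[2])
y=-sn*d[0]+c*d[1]
for o in(.017,.019):
  z=d[2]+o;print(y,z,np.hypot(y,z),np.arctan2(z,y)-np.arctan2(48,57))
b=cv2.resize(r.read_camera("side")[160:210,290:345],None,fx=10,fy=10,interpolation=2)
cv2.imwrite("pics/a6.png",b)
for q in (0,.1): print(q,proj("side",W(p,[handle(q,-54),handle(q,-5)])).round(1).tolist())
E
```

```text
clock: 16.95
tcp_pos: [0.5151, 0.0429, 0.1584]
ee_rot: [0.001, -0.029, 1.0, 0.002]
wrist_force: [2.2, 9.4, -3.2]
width: 0.0169
gripper_force: 29.5
0.05515057160732449 0.05040562115741572 0.07471487263510218 0.040583643910195755
0.05515057160732449 0.05240562115741572 0.0760784770977259 0.05998975003588658
0 [[325.1, 178.6], [311.6, 177.9]]
0.1 [[325.2, 177.4], [311.7, 176.7]]
```

View pics/a6.png

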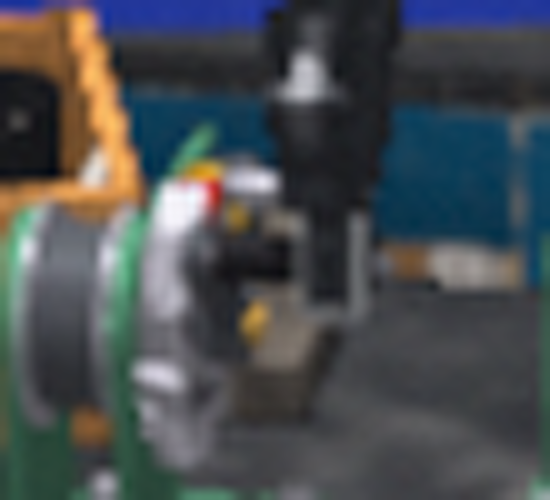

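The tool has stopped advancing and the force is rising. The pawl is seated (handle at crop row 180), with the red tooth against it. One more small press, then release.

```bash
python3 -m pendant '[[0,-0.6,-0.8,0,0,0,10],[0,-1,-1.2,0,0,0,10],[0,-1,-1.2,0,0,0,10],[0,-1,-1.2,0,0,0,10]]'
```

```text
clock: 17.5
tcp_pos: [0.515, 0.0427, 0.1588]
ee_rot: [0.001, -0.029, 1.0, 0.003]
wrist_force: [5.0, 12.9, -7.5]
width: 0.0171
gripper_force: 29.5
```

```bash
python3 -m pendant '[[0,0.8,1,0,0,0,10],[0,0.8,1,0,0,0,30],[0,0.8,1,0,0,0,50],[0,0.8,1,0,0,0,50],[0,0.8,-40,0,0,0,50],[0,0.8,-90,0,0,0,50],[0,0.8,-100,0,0,0,50],[0,0.8,-100,0,0,0,50]]'; python3 - <<'E'
from go import *
p=np.load("p.npy")
b=cv2.resize(r.read_camera("side")[160:210,290:345],None,fx=10,fy=10,interpolation=2)
cv2.imwrite("pics/a7.png",b)
for q in (-.05,0,.05): print(q,proj("side",W(p,[grip(q,-80)])).round(1).tolist())
E
```

```text
clock: 18.5
tcp_pos: [0.5147, 0.0401, 0.2595]
ee_rot: [0.001, -0.029, 1.0, -0.0]
wrist_force: [0.3, -0.4, -0.4]
width: 0.0497
gripper_force: 0.0
-0.05 [[327.8, 187.2]]
0 [[327.9, 186.1]]
0.05 [[328.0, 185.1]]
```

View pics/a7.png

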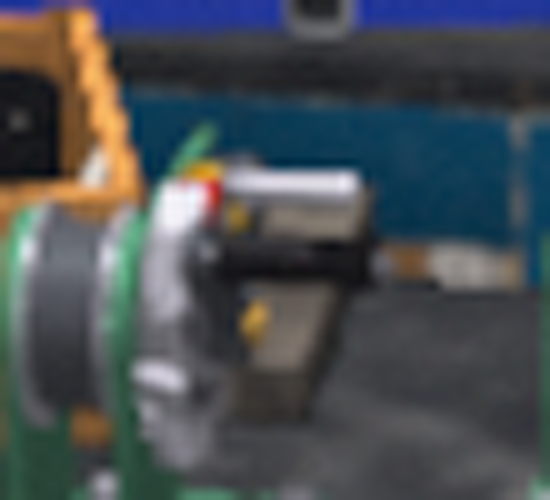

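The grip end is at row 185.9, so drum ≈ 0. The pawl handle is at row 178, so it's seated, and the gripper is clear. Handing in.

```bash
python3 -c "
from plant import r;print(r.job_done())"
```

```text
the job is handed in; nothing more can be done
None
```

The job is handed in at about 18.5 s: the winch is turned back until the red tooth rests on the seated pawl, the gripper is clear, and the jar, spool and pincers were never approached; the hand-in returned no verdict.

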